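# Bolt down the lid of the ingredient bin

### The arm

A 6-joint arm with a two-finger parallel gripper is mounted at the origin on the work surface. World frame = base frame: x ahead of the robot, y to its left, z up, the work surface at z = 0. Lengths are in mm, angles in rad, forces in N, time in s.
With the tool pointing down it reaches from about 350 to 975 mm from the base axis. Payload 7.1 kg.
Tool frame: the origin (TCP) lies midway between the tips of the shut fingers; the grasp point (between the pads) lies ctrl.grip_point_offset behind it (ctrl.grip_point_offset is the distance from the TCP to the grasp point, in mm); z points along the fingers, y is the line along which they close (so a half turn about z gives the same grasp; the last joint's range is limited). The gripper opens to 88 mm and grips with 3 to 60 N. Pads are 20 mm wide; open, the fingers measure 115 mm over their backs; the gripper's body (75 mm by 178 mm) begins 61 mm behind the grasp point.
Start: joints at [-1.263, 0.423, 1.63, -0, 1.089, -0.019], TCP at [200.651, -591.899, 222.675] pointing down, gripper open.
Joint ranges: [-3, 3], [-0.9, 2.11], [0.09, 2.58], [-1.31, 4.45], [0.11, 2.69], [-2.54, 2.54]. Speed limits (rad/s): [2.39, 2.39, 3.01, 3.14, 3.14, 3.14].

### API

Orientations are given as a rotation vector (axis times angle).
In Python, from workcell import ctrl, get_image, close_job, finder gives the robot as it stands.
- The arm moves only by the tool servo_tool, never from a script. Its argument "deltas" is a list of rows, each a list of 2 entries, a list of its own where there are three numbers: the shift along the tool's x, y, z in mm, then the turn, a rotation vector about the tool's x, y, z in rad. A call has 1 to 5 rows; each row is the pose to reach, as a shift and turn from the pose commanded when the call began, along the tool's axes at that moment; what a row does not reach only later rows make up. A row lasts 1/12 s, in which the tool goes at most 41.7 mm and 7.16 degrees, less where a joint would pass 70% of its speed; a pose out of reach is approached as far as the arm can. A call with a gripper value outside its range is refused whole. "grip" is the closure, from -1 (fully open) to 1 (shut), so that 0 is half open, set as the call begins (left out, the last holds). The fingers move at their own pace and stop on an object; the grip force is fixed at half the most. Time passes only in rows, so rows that repeat a pose let the fingers close. It gives the time, the measured TCP pose, the force, the opening and the grip force at its end, in the units of the state.
- ctrl.get_obs(): the state, without advancing time (a new reading comes with each control period).
- get_image(name): name is "scene" or "top"; returns a dict with "frame" (400x640x3 uint8, blue, green, red), "depth" (400x640 float32, mm along the optical axis (not along the pixel's ray), 0 where there is no reading), "K" (3x3 intrinsics, pixels), "dist" ([k1, k2, p1, p2, k3] as OpenCV has them; the pictures are not rectified), "pose" (4x4, takes a point from camera to world coordinates). Camera axes: x right, y down, z forward; pixel columns grow to the right and rows downward; lengths in mm; the calibration is good to about 2 mm. A picture is of the moment at which its call begins.
- close_job(): hands the job in; it is judged then, once.
Trained networks look in a picture, given as the dict that the camera call returned (one of the last four; its "shot" number tells which), for a name from the list of things; names that differ only in an ending like _2 or _b are one class to them, and where a whole thing is asked for, a point or a joint stands for the part that bears it (a point fixed in the world has none). Each returns a list of dicts, best first, with "score" (0 to 1); they miss things now and then, are a little off and sometimes report something else, mostly with a low value. They report only what shows in the picture. A call takes as long as a camera call.
- finder.search_frame(query, picture): "rect" ([centre column, centre row, width, height] as shares, 0 to 1, of the picture: columns of its width, rows of its height, round what is visible of it).
- finder.silhouettes(query, picture): "mask" (400x640 bool, what is visible of it) and "rect" ([centre column, centre row, width, height] as shares, 0 to 1, of the picture: columns of its width, rows of its height, round what is visible of it).
The state is a dict: "t": time; "qpos": joint angles; "qvel": joint speeds; "joint_torque": joint torques, N m; "ee_pos": TCP position; "orientation": TCP orientation; "ft_force": force on the tool from outside, world axes, zero at the start; "moment": the same for the moment, N m; "width": finger opening in mm; "grasp_force": force on a finger pad.
Only numpy, scipy, OpenCV 4.12 (cv2) and the standard library are available. Lean on these libraries where they do the work, as an engineer would, in place of code of your own. Each camera call takes 0.05 s, during which the arm holds its last target. There are 200 camera calls.

### The job

Bolt the ingredient bin's lid down: lift the bolt's handle out of its notch, slide the bolt through the keeper as far as it goes so that it draws the lid down on its seal, and drop the handle fully into the other notch. Feel for the stop and the notch and never force the handle against the barrel; leave the jar, bowl and shaker where they are, and let go of the bolt at the end.

Things in the scene. Friction and masses are not known exactly. Their poses are not given: they have to be found in the camera images.
- knob (a point): centre of the black ball knob, 18 mm across, on the end of the bolt's handle, 42 mm from the bolt's axis; the handle's stem is round steel bar, 8 mm thick. Take hold of the knob: down in a notch it is 28 mm above the lid's top, with free air all round and below it. The point's y axis is parallel to the bolt's axis
- barrel: steel barrel of the bolt, screwed to the white lid near its front edge; it reaches 12 mm from the bolt's axis sideways and up. Origin on that axis at the middle of the open (starting) notch, 14 mm above the lid's top. y lies along the bolt's axis: the bolt shoots towards -y, through the keeper on the bin's deck; the handle lies to -x; z is up. It is thin: 20 N of push is the most it takes
- open_notch (a point): the starting notch, same point as the barrel's origin. The barrel is a tube slotted along its top, with a notch down the -x side at each end, 11 mm wide for the 8 mm stem. The wall between the notches lets the handle past only when it is raised by 0.75 rad or more; pressed down on that wall, the handle bears on it with four times the force at the knob
- sleeve_zone (a point): on the bolt's axis, 49 mm towards -y from the open notch. The middle of the home notch lies up to 13 mm to either side of it along the axis: it is cut in a dark sleeve clamped on the barrel by hand to set the throw, 36 to 62 mm from the open notch, different each time and not measured. The home notch's far wall is also the bolt's end stop, at every handle angle
- bolt (a joint): travel of the bolt along its axis in m: 0 with the stem in the middle of the open notch (starts within 1.5 mm of it), growing towards the keeper, 0.036 to 0.062 (and 1.5 mm play) when home. It runs easily (1 to 3 N) for 22 mm; then its tapered nose wedges under the keeper and draws the lid down, rising to 10 to 16 N near 30 mm; it then gives with a small jump and runs at 5 to 12 N up to the stop
- handle (a joint): turn of the handle about the bolt's axis in rad: 0 resting fully down in a notch (the stem then rises 20 degrees above level towards -x), growing as it is lifted, 1.22 at its upper stop with the stem upright. It is light; once the nose is under the keeper it drags and does not fall by its own weight
- lid (a joint): opening of the white lid about its hinge at the far edge in rad: 0 fully down, about 0.016 as it rests unbolted on its rubber seal, with its front edge 4 mm proud, under 0.008 once bolted. The lid is 270 mm long from hinge to front edge, its top 170 mm above the worktop when down. The bolt, 205 mm from the hinge, sinks 2 to 3 mm with it as the lid is drawn down
- bin: steel ingredient bin fixed on the worktop, 280 mm (x) by 400 mm (y) by 170 mm high, origin under its centre, front to -x. White lid over its left part; bare steel deck, 108 mm wide, along its right (-y) side. A steel lift handle stands 29 mm above the lid, 128 mm from the barrel's origin along the barrel's +y
- shaker: aluminium sugar shaker, 58 mm across, 82 mm high, standing on the rear of the bin's deck; origin at its foot; leave it alone
- jar: amber glass jar with white lid, 80 mm across, 125 mm high, on the worktop beside the bin; origin at its foot; leave it alone
- bowl: steel bowl, 150 mm across, 65 mm high, on the worktop beside the bin; origin at its foot; leave it alone
- keeper (a point): box keeper of dark steel on the deck, 32 mm wide, 18 mm long: middle of its flat top strap (4 mm thick, top 24 mm above the deck), 125 mm from the open notch along -y; the bolt's nose, at the start 16 mm short of it, passes under it

How it is judged (in metres and radians):
On the way, in this order (a step that is already met when the one before it is completed fails the run):
1. the handle is lifted out of the open notch (value of joint handle above 0.6 rad and value of joint bolt below 0.012 m), for 0.1 s.
2. the bolt is slid through the keeper with the handle raised (value of joint handle above 0.5 rad and value of joint bolt above 0.033 m), for 0.1 s.
At the end, for the whole second after the job is handed in: the bolt is through the keeper (travel over 33 mm), its handle lies down in the home notch (within 0.15 rad of fully down), and the lid is drawn down (opening under 0.009 rad) (value of joint handle below 0.15 rad and value of joint bolt above 0.033 m and value of joint lid below 0.009 rad); the robot touches nothing.
It fails at once if the barrel takes more than 20 N from the handle or the robot (contact force between barrel and anything else above 20 N).
It fails at once if the shaker, jar or bowl is moved by more than 20 mm (distance of any of shaker, jar, bowl from where it was at the start of the episode above 0.02 m).
It also fails if it takes over 64 s, if anything falls off the work surface, if the arm or the gripper's body presses on something with over 40 N, if the wrist force passes 120 N, or if a joint passes its speed limit or range.

## Working session

There is one attempt and no reset: what is moved stays moved. The work goes in short steps, Python scripts to look and compute and a tool call to move; the robot and the scene stay as the last step left them, time stands still between calls to the robot, and variables do not carry over. Pictures are saved under pics/ and viewed, at most 10 in all, crops included, and the job is handed in when it is done.

Besides the shell and the picture viewer there is one more tool, called after "Request:" by a JSON object that holds its "name" and its "arguments". servo_tool: Moves the arm, as the interface text tells. Its arguments: {"type":"object","properties":{"deltas":{"type":"array","items":{"type":"array"}},"grip":{"type":"number"}},"required":["deltas"]}

```bash
mkdir -p pics; cat > h.py <<'E'
import numpy as np, cv2
from workcell import ctrl, get_image, close_job, finder
def world(p,u,v,d=None,z=None):
    K,D,T=np.array(p["K"]),np.array(p["dist"],float),np.array(p["pose"])
    n=cv2.undistortPoints(np.array([[[u,v]]],float),K,D)[0,0]; r=np.array([n[0],n[1],1.])
    if d is None:
        w=T[:3,:3]@r; d=(z-T[2,3])/w[2]
    return T[:3,:3]@(r*d)+T[:3,3]
E
python3 - <<'E'
from h import *
s=ctrl.get_obs(); print({k:np.round(v,3) for k,v in s.items()}, ctrl.grip_point_offset)
for n in("scene","top"):
    p=get_image(n); cv2.imwrite(f"pics/{n}0.png",p["frame"]); print(n,np.round(p["pose"],2).tolist())
    for q in("knob","barrel","keeper","bin","jar","bowl","shaker"):
        for r in finder.silhouettes(q,p)[:1]:
            m=r["mask"]; vs,us=np.nonzero(m&(p["depth"]>0)); 
            if len(us)==0: continue
            u,v=np.median(us),np.median(vs); d=np.median(p["depth"][vs,us])
            print(q,round(r["score"],2),u,v,m.sum(),np.round(world(p,u,v,d),1))
E
```

```text
{'t': np.float64(0.0), 'qpos': array([-1.263,  0.424,  1.631,  0.   ,  1.089, -0.019]), 'qvel': array([ 0.002, -0.   ,  0.002,  0.   ,  0.002, -0.   ]), 'joint_torque': array([-2.0000e-03, -5.4463e+01, -2.7367e+01,  6.4000e-02,  2.3000e-02,
       -0.0000e+00]), 'ee_pos': array([ 200.493, -591.373,  221.896]), 'orientation': array([-3.098, -0.511,  0.   ]), 'ft_force': array([ 0.87 ,  0.508, -0.127]), 'moment': array([ 0.008,  0.004, -0.04 ]), 'grasp_force': np.float64(0.0), 'width': np.float64(88.027)} 18.700000000000003
scene [[0.46, 0.59, -0.67, 1969.95], [0.89, -0.29, 0.35, -707.99], [0.01, -0.76, -0.65, 1435.87], [0.0, 0.0, 0.0, 1.0]]
knob 0.64 317.0 191.0 3319 [648.1  14.2 173. ]
barrel 0.8 297.0 181.0 306 [569.6 -34.  183.5]
keeper 0.74 307.0 211.0 7943 [698.8 -54.7 136.9]
bin 0.56 307.0 211.0 7977 [698.6 -54.7 136.7]
jar 0.63 174.0 235.0 709 [ 543.7 -538.    83.8]
bowl 0.75 413.0 167.0 646 [539.7 575.7  27. ]
shaker 0.81 274.0 203.0 308 [ 692.6 -186.5  224.4]
top [[-0.03, -0.98, 0.19, 340.18], [-1.0, 0.03, -0.0, 20.19], [-0.0, -0.19, -0.98, 1646.33], [0.0, 0.0, 0.0, 1.0]]
knob 0.52 322.0 217.0 58 [555.5  -5.3 192.6]
barrel 0.72 329.0 217.0 548 [556.7 -30.5 179.7]
keeper 0.75 327.0 200.0 8531 [621.  -25.8 167.6]
bin 0.59 327.0 200.0 8583 [621.  -25.8 167.4]
jar 0.69 460.0 227.0 551 [ 514.9 -515.2  117.1]
bowl 0.81 176.0 225.0 1154 [565.5 566.8  23.2]
shaker 0.61 371.0 181.0 254 [ 668.9 -178.   245.3]
```

```bash
python3 - <<'E'
import cv2
t=cv2.imread("pics/top0.png")[150:260,260:420]; s=cv2.imread("pics/scene0.png")[140:270,230:400]
cv2.imwrite("pics/t1.png",cv2.resize(t,(800,550),interpolation=cv2.INTER_CUBIC))
cv2.imwrite("pics/s1.png",cv2.resize(s,None,fx=4.5,fy=4.5,interpolation=cv2.INTER_CUBIC))
E
```

```text
(no output)
```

View pics/t1.png

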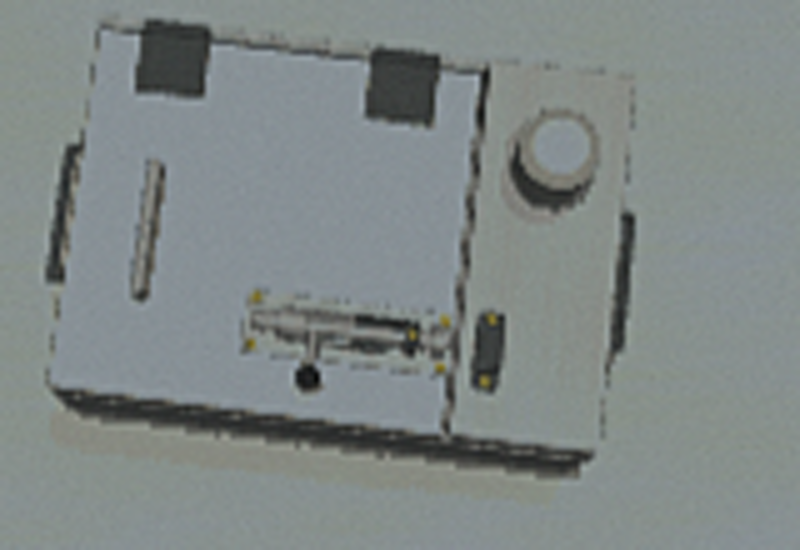

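View pics/s1.png

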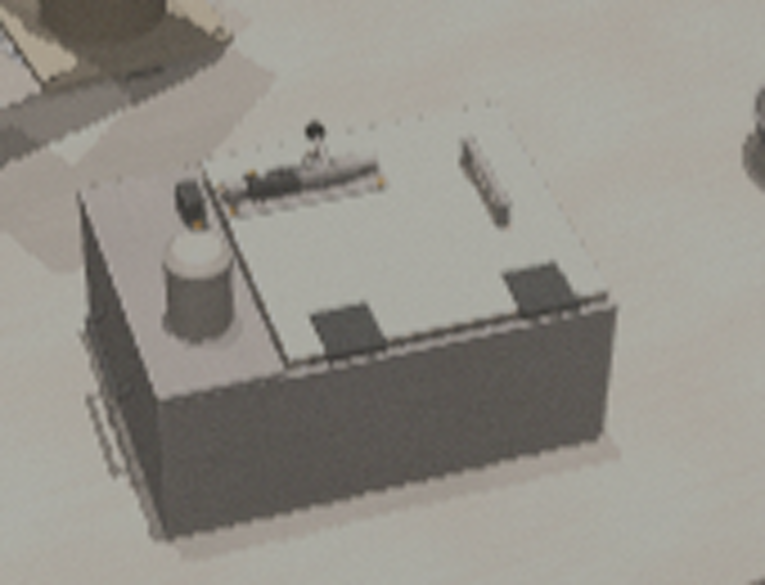

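The top picture shows the knob at about (321.6, 225.4) and the barrel running from (311, 213.6) to the keeper at (358, 219). In the scene picture the knob is at about (300, 169).

```bash
cat >> h.py <<'E'
from scipy.spatial.transform import Rotation as R
def plan(goal_gp,yaw,s=None):
    "tool-frame shift and turn from current pose so grasp point at goal, tool down, tool y along yaw line"
    s=s or ctrl.get_obs(); Rc=R.from_rotvec(s["orientation"])
    best=None
    for k in(0,np.pi):
        y=np.array([np.cos(yaw+k),np.sin(yaw+k),0]); z=np.array([0,0,-1.]); G=R.from_matrix(np.c_[np.cross(y,z),y,z])
        tv=(Rc.inv()*G).as_rotvec()
        if best is None or np.linalg.norm(tv)<np.linalg.norm(best): best=tv
    tcp=np.array(goal_gp)+[0,0,-ctrl.grip_point_offset]
    return np.round(Rc.inv().apply(tcp-s["ee_pos"]),1),np.round(best,3)
E
python3 - <<'E'
from h import *
p=get_image("top"); c=lambda x,y:(260+x/5-.4,150+y/5-.4)
print("knob top",world(p,*c(308,377),z=202))
P=get_image("scene"); print("knob scene",world(P,230+315/4.5-.4,140+131/4.5-.4,z=202))
for n,(a,b),z in[("barrelL",(255,318),186),("barrel sleeve start",(357,322),198),("sleeve end",(418,333),198),("keeper",(490,350),194),
  ("lidFR",(447,432),172),("lidFL",(50,385),173),("lidBR",(485,70),170),("lidBL",(100,25),170),("deckFR",(592,455),170),("deckBR",(632,72),170),("lh",(140,295),199)]: print(n,np.round(world(p,*c(a,b),z=z),1))
f=lambda a,b,z=170:world(p,*c(a,b),z=z)[:2]
for a,b in[((447,432),(50,385)),((485,70),(100,25))]:
    d=f(*b)-f(*a); print("yaw",np.arctan2(d[1],d[0]))
d=f(632,72)-f(592,455);print("yaw",np.arctan2(d[1],d[0])+np.pi/2)
E
```

```text
knob top [525.90747914  -1.39959169 202.        ]
knob scene [ 5.24442837e+02 -2.63839448e-01  2.02000000e+02]
barrelL [571.3  34.8 186. ]
barrel sleeve start [564.5 -37.3 198. ]
sleeve end [555.4 -80.  198. ]
keeper [ 542.4 -130.6  194. ]
lidFR [487.6 -99.5 172. ]
lidFL [529.2 182.6 173. ]
lidBR [ 753.8 -139.2  170. ]
lidBL [796.5 143.9 170. ]
deckFR [ 468.5 -201.9  170. ]
deckBR [ 749.1 -247.2  170. ]
lh [588.1 115.6 199. ]
yaw 1.4239407905694357
yaw 1.4211047810269475
yaw 1.41069869547019
```

```bash
python3 - <<'E'
from h import *
s=ctrl.get_obs();print(np.round(R.from_rotvec(s["orientation"]).as_matrix(),3).tolist())
print(plan((525,-1,300),1.42))
E
```

```text
[[0.947, 0.321, -0.0], [0.321, -0.947, -0.0], [-0.0, 0.0, -1.0]]
(array([ 496.9, -455.5,  -58.6]), array([0.   , 0.   , 0.478]))
```

Request:
{"name": "servo_tool", "arguments": {"deltas": [[[25, -22, -20], [0, 0, 0.06]], [[53, -48, -30], [0, 0, 0.12]], [[80, -74, -40], [0, 0, 0.18]], [[108, -100, -50], [0, 0, 0.24]], [[136, -126, -58], [0, 0, 0.3]]], "grip": -1}}

```text
t: 1.32
ee_pos: [289.5, -427.6, 281.5]
orientation: [3.141, 0.036, 0.001]
ft_force: [0.2, 0.3, 1.1]
width: 88.1
grasp_force: 0.0
```

```bash
python3 -c "
from h import *
print(plan((525,-1,300),1.42))"
```

```text
(array([ 245.3, -421. ,    0. ]), array([ 0.001, -0.001,  0.174]))
```

Request:
{"name": "servo_tool", "arguments": {"deltas": [[[20, -35, 0], [0, 0, 0.04]], [[40, -70, 0], [0, 0, 0.08]], [[60, -104, 0], [0, 0, 0.12]], [[80, -138, 0], [0, 0, 0.15]], [[100, -172, 0], [0, 0, 0.17]]]}}

```text
t: 1.73
ee_pos: [384.9, -252.6, 281.0]
orientation: [3.133, -0.228, 0.001]
ft_force: [0.1, -0.3, 0.6]
width: 87.8
grasp_force: 0.0
```

```bash
python3 -c "
from h import *
print(plan((525,-1,300),1.42))"
```

```text
(array([ 102.3, -269.2,   -0.3]), array([ 0.   , -0.001,  0.006]))
```

Request:
{"name": "servo_tool", "arguments": {"deltas": [[[13, -35, 0], [0, 0, 0]], [[26, -70, 0], [0, 0, 0]], [[39, -105, 0], [0, 0, 0]], [[52, -140, 0], [0, 0, 0]], [[66, -175, 0], [0, 0, 0]]]}}

```text
t: 2.15
ee_pos: [475.1, -88.6, 281.0]
orientation: [3.133, -0.225, 0.001]
ft_force: [0.3, -1.2, 0.6]
width: 88.1
grasp_force: 0.0
```

Request:
{"name": "servo_tool", "arguments": {"deltas": [[[15, -38, 0], [0, 0, 0]], [[28, -75, 0], [0, 0, 0]], [[28, -75, 0], [0, 0, 0]], [[28, -75, 0], [0, 0, 0]]]}}

```text
t: 2.48
ee_pos: [513.6, -18.6, 280.5]
orientation: [3.134, -0.219, -0.0]
ft_force: [-0.6, -0.4, -0.4]
width: 87.8
grasp_force: 0.0
```

```bash
python3 -c "
from h import *
print(plan((525,-1,300),1.42),plan((525,-1,202),1.42))
p=get_image('top');f=p['frame'][150:260,260:420];cv2.imwrite('pics/t2.png',cv2.resize(f,(800,550),interpolation=cv2.INTER_CUBIC))"
```

```text
(array([  8.9, -19. ,  -0.8]), array([0.   , 0.   , 0.011])) (array([  8.9, -19. ,  97.2]), array([0.   , 0.   , 0.011]))
```

Request:
{"name": "servo_tool", "arguments": {"deltas": [[[9, -19, 0], [0, 0, 0.01]], [[9, -19, 25], [0, 0, 0.01]], [[9, -19, 50], [0, 0, 0.01]], [[9, -19, 70], [0, 0, 0.01]], [[9, -19, 70], [0, 0, 0.01]]]}}

```text
t: 2.95
ee_pos: [521.4, -4.2, 207.2]
orientation: [3.132, -0.243, -0.011]
ft_force: [-0.6, 0.0, -0.9]
width: 87.6
grasp_force: 0.0
```

```bash
python3 -c "
from h import *
print(plan((525,-1,202),1.42))
p=get_image('scene');f=p['frame'][120:230,240:380];cv2.imwrite('pics/s2.png',cv2.resize(f,None,fx=5,fy=5,interpolation=cv2.INTER_CUBIC))"
```

```text
(array([ 3.2, -3.7, 23.9]), array([ 0.001,  0.007, -0.004]))
```

View pics/s2.png

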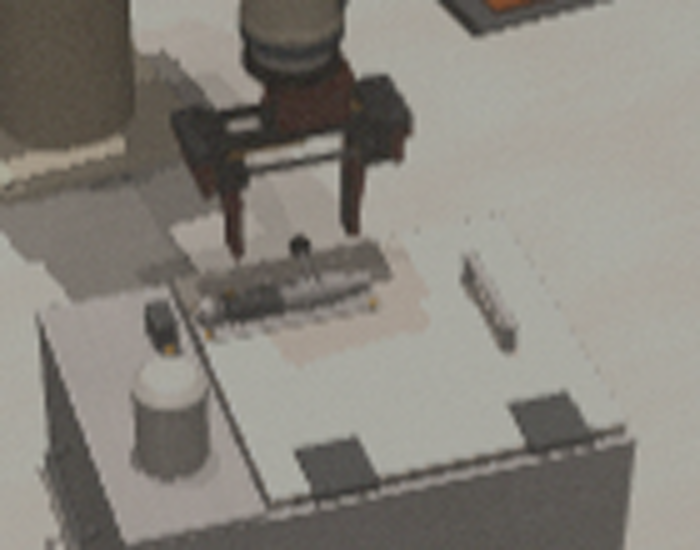

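The open fingers straddle the knob, which sits at about (300, 244) in the crop. I'll go down to it and close.

Request:
{"name": "servo_tool", "arguments": {"deltas": [[[2, -2, 12], [0, 0, 0]], [[2, -2, 23], [0, 0, 0]], [[2, -2, 23], [0, 0, 0]], [[2, -2, 23], [0, 0, 0]]]}}

```text
t: 3.33
ee_pos: [526.8, -1.3, 187.5]
orientation: [3.132, -0.241, -0.001]
ft_force: [0.5, 0.2, -0.2]
width: 87.9
grasp_force: 0.0
```

```bash
python3 -c "
from h import *
print(plan((525,-1,202),1.42))"
```

```text
(array([-1.8,  0. ,  4.2]), array([ 0.   ,  0.001, -0.003]))
```

Request:
{"name": "servo_tool", "arguments": {"deltas": [[[-2, 0, 4], [0, 0, 0]], [[-2, 0, 4], [0, 0, 0]], [[-2, 0, 4], [0, 0, 0]], [[-2, 0, 4], [0, 0, 0]]]}}

```text
t: 3.67
ee_pos: [525.1, -0.7, 184.0]
orientation: [-3.132, 0.24, -0.001]
ft_force: [0.9, -0.6, 0.5]
width: 87.9
grasp_force: 0.0
```

Request:
{"name": "servo_tool", "arguments": {"deltas": [[[0, 0, 0], [0, 0, 0]], [[0, 0, 0], [0, 0, 0]], [[0, 0, 0], [0, 0, 0]], [[0, 0, 0], [0, 0, 0]]], "grip": 0.4}}

```text
t: 4.0
ee_pos: [525.0, -0.7, 183.8]
orientation: [-3.132, 0.24, -0.0]
ft_force: [0.0, 0.3, 0.3]
width: 64.4
grasp_force: 0.0
```

Request:
{"name": "servo_tool", "arguments": {"deltas": [[[0, 0, 0], [0, 0, 0]], [[0, 0, 0], [0, 0, 0]], [[0, 0, 0], [0, 0, 0]], [[0, 0, 0], [0, 0, 0]], [[0, 0, 0], [0, 0, 0]]], "grip": 0.4}}

```text
t: 4.42
ee_pos: [525.0, -0.8, 183.7]
orientation: [3.132, -0.24, 0.0]
ft_force: [1.0, -0.9, 0.7]
width: 31.2
grasp_force: 0.0
```

Request:
{"name": "servo_tool", "arguments": {"deltas": [[[0, 0, 0], [0, 0, 0]], [[0, 0, 0], [0, 0, 0]]], "grip": 0.45}}

```text
t: 4.58
ee_pos: [525.0, -0.8, 183.7]
orientation: [-3.132, 0.24, 0.0]
ft_force: [-0.4, 0.2, -0.1]
width: 24.3
grasp_force: 0.0
```

```bash
python3 -c "
from h import *
p=get_image('scene');f=p['frame'][140:200,270:340];a=cv2.resize(f,None,fx=8,fy=8,interpolation=cv2.INTER_CUBIC);cv2.imwrite('pics/s3.png',a)"
```

```text
(no output)
```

View pics/s3.png

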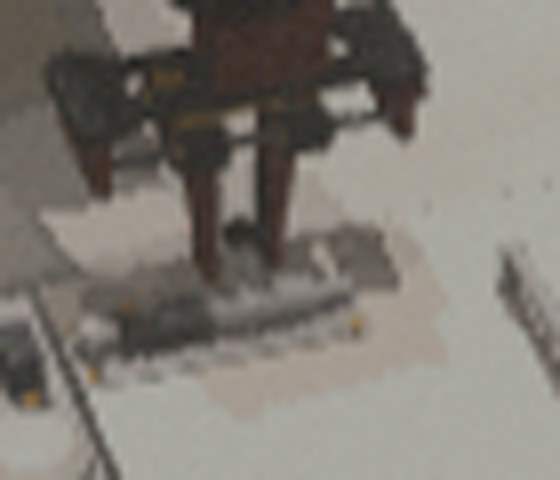

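The knob at about (242, 235) sits centred between the fingers. I'll close in small steps.

Request:
{"name": "servo_tool", "arguments": {"deltas": [[[0, 0, 0], [0, 0, 0]], [[0, 0, 0], [0, 0, 0]], [[0, 0, 0], [0, 0, 0]]], "grip": 0.52}}

```text
t: 4.88
ee_pos: [525.0, -0.8, 183.7]
orientation: [-3.132, 0.24, -0.0]
ft_force: [-0.7, 0.4, 0.1]
width: 20.6
grasp_force: 0.0
```

Request:
{"name": "servo_tool", "arguments": {"deltas": [[[0, 0, 0], [0, 0, 0]], [[0, 0, 0], [0, 0, 0]], [[0, 0, 0], [0, 0, 0]]], "grip": 0.56}}

```text
t: 5.13
ee_pos: [525.0, -0.6, 183.7]
orientation: [-3.132, 0.24, 0.0]
ft_force: [-0.1, 1.4, 0.9]
width: 19.5
grasp_force: 0.8
```

Request:
{"name": "servo_tool", "arguments": {"deltas": [[[0, -0.6, 0], [0, 0, 0]], [[0, -0.6, 0], [0, 0, 0]], [[0, -0.6, 0], [0, 0, 0]]], "grip": 0.58}}

```text
t: 5.38
ee_pos: [525.1, -0.2, 183.7]
orientation: [3.132, -0.24, -0.0]
ft_force: [0.1, 0.7, -0.0]
width: 18.5
grasp_force: 0.3
```

Request:
{"name": "servo_tool", "arguments": {"deltas": [[[0, 0, 0], [0, 0, 0]], [[0, 0, 0], [0, 0, 0]], [[0, 0, 0], [0, 0, 0]]], "grip": 0.62}}

```text
t: 5.63
ee_pos: [525.1, -0.1, 183.7]
orientation: [-3.132, 0.241, -0.0]
ft_force: [0.2, 0.4, -0.3]
width: 17.3
grasp_force: 11.0
```

Request:
{"name": "servo_tool", "arguments": {"deltas": [[[0, 0, 0], [0, 0, 0]], [[0, 0, 0], [0, 0, 0]], [[0, 0, 0], [0, 0, 0]]], "grip": 1}}

```text
t: 5.88
ee_pos: [525.1, -0.2, 183.7]
orientation: [-3.132, 0.24, 0.0]
ft_force: [-0.0, 1.2, 0.4]
width: 16.3
grasp_force: 30.0
```

Request:
{"name": "servo_tool", "arguments": {"deltas": [[[0.7, 0, -2], [0, 0, 0]], [[1.6, 0, -3.9], [0, 0, 0]], [[1.6, 0, -3.9], [0, 0, 0]]]}}

```text
t: 6.13
ee_pos: [526.7, -0.4, 187.7]
orientation: [-3.132, 0.24, 0.001]
ft_force: [0.1, 1.2, -2.9]
width: 16.2
grasp_force: 30.0
```

Request:
{"name": "servo_tool", "arguments": {"deltas": [[[1, 0, -1.9], [0, 0, 0]], [[2, 0, -3.7], [0, 0, 0]], [[3.2, 0, -5.4], [0, 0, 0]], [[4.4, 0, -7.1], [0, 0, 0]]]}}

```text
t: 6.47
ee_pos: [530.8, -1.1, 194.7]
orientation: [3.132, -0.24, -0.001]
ft_force: [0.4, 0.7, -3.8]
width: 16.2
grasp_force: 30.0
```

Request:
{"name": "servo_tool", "arguments": {"deltas": [[[1.3, 0, -1.6], [0, 0, 0]], [[2.7, 0, -3.2], [0, 0, 0]], [[4.2, 0, -4.7], [0, 0, 0]], [[5.7, 0, -6.2], [0, 0, 0]], [[9, 0, -8.8], [0, 0, 0]]]}}

```text
t: 6.88
ee_pos: [539.6, -2.5, 203.4]
orientation: [-3.132, 0.24, 0.001]
ft_force: [-0.1, 0.8, -2.8]
width: 16.6
grasp_force: 30.0
```

Request:
{"name": "servo_tool", "arguments": {"deltas": [[[3.5, 0, -2.3], [0, 0, 0]], [[7.3, 0, -4.2], [0, 0, 0]], [[11.2, 0, -5.7], [0, 0, 0]], [[13.2, 0, -6.3], [0, 0, 0]], [[13.2, 0, -6.3], [0, 0, 0]]]}}

```text
t: 7.3
ee_pos: [553.7, -4.6, 210.1]
orientation: [3.132, -0.241, 0.001]
ft_force: [-1.8, 1.4, -1.2]
width: 16.3
grasp_force: 30.0
```

```bash
python3 -c "
from h import *
p=get_image('scene');f=p['frame'][140:200,270:340];a=cv2.resize(f,None,fx=8,fy=8,interpolation=cv2.INTER_CUBIC);cv2.imwrite('pics/s4.png',a);print(ctrl.get_obs()['moment'])"
```

```text
[0.19632198 0.34057423 0.01534857]
```

View pics/s4.png

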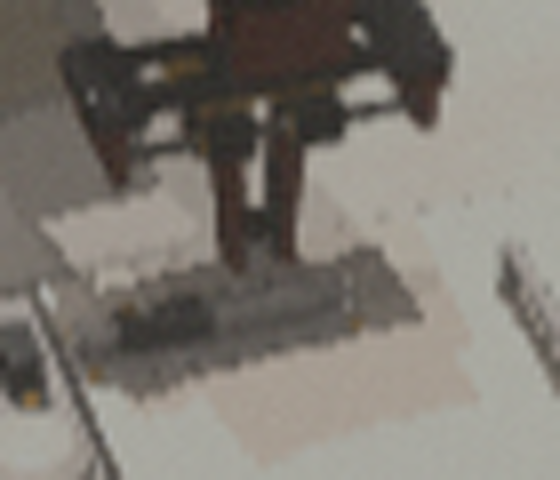

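The knob is held at about (255, 220) in the crop and the handle is nearly upright. I'll slide it now.

Request:
{"name": "servo_tool", "arguments": {"deltas": [[[0, 3, 0], [0, 0, 0]], [[0, 6, 0], [0, 0, 0]], [[0, 9, 0], [0, 0, 0]], [[0, 12, 0], [0, 0, 0]], [[0, 15, 0], [0, 0, 0]]]}}

```text
t: 7.77
ee_pos: [550.6, -19.6, 209.8]
orientation: [-3.132, 0.241, -0.0]
ft_force: [-1.1, 1.8, -1.1]
width: 16.1
grasp_force: 30.0
```

Request:
{"name": "servo_tool", "arguments": {"deltas": [[[0, 2, 0.1], [0, 0, 0]], [[0, 4, 0.3], [0, 0, 0]], [[0, 6, 0.6], [0, 0, 0]], [[0, 8, 1], [0, 0, 0]]]}}

```text
t: 8.1
ee_pos: [549.4, -27.4, 209.1]
orientation: [-3.132, 0.241, -0.0]
ft_force: [-3.6, 2.1, 4.1]
width: 16.6
grasp_force: 30.0
```

Request:
{"name": "servo_tool", "arguments": {"deltas": [[[0, 1.5, 0], [0, 0, 0]], [[0, 3, 0], [0, 0, 0]], [[0, 4, 0.2], [0, 0, 0]]]}}

```text
t: 8.35
ee_pos: [548.9, -30.8, 208.8]
orientation: [-3.131, 0.241, -0.0]
ft_force: [-1.5, 6.3, 3.2]
width: 16.3
grasp_force: 30.0
```

Request:
{"name": "servo_tool", "arguments": {"deltas": [[[0, 1, 0.2], [0, 0, 0]], [[0, 2, 0.4], [0, 0, 0]], [[0, 3, 0.6], [0, 0, 0]]]}}

```text
t: 8.6
ee_pos: [548.7, -33.0, 208.4]
orientation: [-3.13, 0.241, -0.001]
ft_force: [-2.5, 10.5, 6.2]
width: 16.2
grasp_force: 30.0
```

Request:
{"name": "servo_tool", "arguments": {"deltas": [[[0, 1, -0.4], [0, 0, 0]], [[0, 2, -0.4], [0, 0, 0]]]}}

```text
t: 8.77
ee_pos: [548.2, -35.2, 208.4]
orientation: [-3.131, 0.24, -0.0]
ft_force: [-0.6, 6.7, 1.2]
width: 15.9
grasp_force: 30.0
```

Request:
{"name": "servo_tool", "arguments": {"deltas": [[[0, 1, 0], [0, 0, 0]], [[0, 2, 0], [0, 0, 0]]]}}

```text
t: 8.93
ee_pos: [547.9, -37.1, 208.3]
orientation: [-3.131, 0.241, -0.0]
ft_force: [-0.9, 7.4, 0.2]
width: 16.2
grasp_force: 30.0
```

Request:
{"name": "servo_tool", "arguments": {"deltas": [[[0, 0.6, 0], [0, 0, 0]], [[0, 1.2, 0], [0, 0, 0]]]}}

```text
t: 9.1
ee_pos: [547.8, -38.3, 208.2]
orientation: [-3.13, 0.241, -0.0]
ft_force: [-0.8, 7.8, 0.3]
width: 16.4
grasp_force: 30.0
```

Request:
{"name": "servo_tool", "arguments": {"deltas": [[[0, 0.6, 0], [0, 0, 0]], [[0, 1.2, 0], [0, 0, 0]]]}}

```text
t: 9.27
ee_pos: [547.5, -39.4, 208.2]
orientation: [-3.13, 0.241, -0.0]
ft_force: [-1.1, 7.8, -0.8]
width: 15.9
grasp_force: 30.0
```

Request:
{"name": "servo_tool", "arguments": {"deltas": [[[0, 0.6, 0], [0, 0, 0]], [[0, 1.2, 0], [0, 0, 0]]]}}

```text
t: 9.43
ee_pos: [547.4, -40.5, 208.2]
orientation: [-3.13, 0.241, -0.0]
ft_force: [-1.4, 7.8, 0.1]
width: 16.1
grasp_force: 30.0
```

Request:
{"name": "servo_tool", "arguments": {"deltas": [[[0, 0.6, 0], [0, 0, 0]], [[0, 1.2, 0], [0, 0, 0]]]}}

```text
t: 9.6
ee_pos: [547.2, -41.7, 208.2]
orientation: [-3.13, 0.241, -0.0]
ft_force: [-1.5, 8.1, 0.6]
width: 16.2
grasp_force: 30.0
```

Request:
{"name": "servo_tool", "arguments": {"deltas": [[[0, 0.5, 0], [0, 0, 0]], [[0, 1, 0], [0, 0, 0]], [[0, 1.5, 0], [0, 0, 0]], [[0, 2, 0], [0, 0, 0]], [[0, 2.5, 0], [0, 0, 0]]]}}

```text
t: 10.02
ee_pos: [546.8, -44.1, 208.1]
orientation: [-3.13, 0.241, -0.0]
ft_force: [-1.0, 8.4, 0.2]
width: 16.1
grasp_force: 30.0
```

Request:
{"name": "servo_tool", "arguments": {"deltas": [[[0, 0.5, 0], [0, 0, 0]], [[0, 1, 0], [0, 0, 0]], [[0, 1.5, 0], [0, 0, 0]], [[0, 2, 0], [0, 0, 0]], [[0, 2.5, 0], [0, 0, 0]]]}}

```text
t: 10.43
ee_pos: [546.4, -46.5, 208.1]
orientation: [-3.13, 0.241, -0.0]
ft_force: [-1.0, 9.0, 0.1]
width: 16.3
grasp_force: 30.0
```

Request:
{"name": "servo_tool", "arguments": {"deltas": [[[0, 0.5, 0], [0, 0, 0]], [[0, 1, 0], [0, 0, 0]], [[0, 1.5, 0], [0, 0, 0]], [[0, 2, 0], [0, 0, 0]], [[0, 2.5, 0], [0, 0, 0]]]}}

```text
t: 10.85
ee_pos: [546.0, -49.0, 208.1]
orientation: [-3.13, 0.241, 0.0]
ft_force: [-1.0, 9.7, -1.3]
width: 16.3
grasp_force: 30.0
```

Request:
{"name": "servo_tool", "arguments": {"deltas": [[[0, 0.5, 0], [0, 0, 0]], [[0, 1, 0], [0, 0, 0]], [[0, 1.5, 0], [0, 0, 0]], [[0, 2, 0], [0, 0, 0]], [[0, 2.5, 0], [0, 0, 0]]]}}

```text
t: 11.27
ee_pos: [545.6, -51.4, 208.0]
orientation: [-3.13, 0.241, 0.0]
ft_force: [-0.7, 9.1, -1.2]
width: 15.6
grasp_force: 30.0
```

Request:
{"name": "servo_tool", "arguments": {"deltas": [[[0, 0.5, 0], [0, 0, 0]], [[0, 1, 0], [0, 0, 0]], [[0, 1.5, 0], [0, 0, 0]], [[0, 2, 0], [0, 0, 0]], [[0, 2.5, 0], [0, 0, 0]]]}}

```text
t: 11.68
ee_pos: [545.2, -53.9, 208.0]
orientation: [-3.13, 0.241, 0.0]
ft_force: [-0.5, 8.7, -1.3]
width: 16.0
grasp_force: 30.0
```

Request:
{"name": "servo_tool", "arguments": {"deltas": [[[0, 0.5, 0], [0, 0, 0]], [[0, 1, 0], [0, 0, 0]], [[0, 1.5, 0], [0, 0, 0]], [[0, 2, 0], [0, 0, 0]], [[0, 2.5, 0], [0, 0, 0]]]}}

```text
t: 12.1
ee_pos: [544.9, -56.3, 208.0]
orientation: [-3.13, 0.241, 0.0]
ft_force: [-0.5, 8.8, -0.8]
width: 16.1
grasp_force: 30.0
```

Request:
{"name": "servo_tool", "arguments": {"deltas": [[[0, 0.5, 0], [0, 0, 0]], [[0, 1, 0], [0, 0, 0]], [[0, 1.5, 0], [0, 0, 0]], [[0, 2, 0], [0, 0, 0]], [[0, 2.5, 0], [0, 0, 0]]]}}

```text
t: 12.52
ee_pos: [544.5, -58.8, 208.0]
orientation: [-3.13, 0.241, 0.0]
ft_force: [-0.8, 8.8, -1.2]
width: 16.2
grasp_force: 30.0
```

Request:
{"name": "servo_tool", "arguments": {"deltas": [[[0, 0.5, 0], [0, 0, 0]], [[0, 1, 0], [0, 0, 0]], [[0, 1.5, 0], [0, 0, 0]], [[0, 2, 0], [0, 0, 0]], [[0, 2.5, 0], [0, 0, 0]]]}}

```text
t: 12.93
ee_pos: [544.1, -61.2, 208.0]
orientation: [-3.13, 0.241, 0.0]
ft_force: [-0.9, 9.3, -0.6]
width: 16.2
grasp_force: 30.0
```

Request:
{"name": "servo_tool", "arguments": {"deltas": [[[0, 0.5, 0], [0, 0, 0]], [[0, 1, 0], [0, 0, 0]], [[0, 1.5, 0], [0, 0, 0]], [[0, 2, 0], [0, 0, 0]]]}}

```text
t: 13.27
ee_pos: [543.8, -63.1, 208.0]
orientation: [-3.13, 0.241, 0.0]
ft_force: [0.5, 8.5, -1.0]
width: 15.9
grasp_force: 30.0
```

Request:
{"name": "servo_tool", "arguments": {"deltas": [[[0, 0.5, 0], [0, 0, 0]], [[0, 1, 0], [0, 0, 0]], [[0, 1.5, 0], [0, 0, 0]], [[0, 2, 0], [0, 0, 0]]]}}

```text
t: 13.6
ee_pos: [543.6, -64.3, 208.0]
orientation: [-3.128, 0.241, 0.0]
ft_force: [0.3, 15.4, -0.8]
width: 16.2
grasp_force: 30.0
```

Stop felt at about 60 mm of travel. I'll relieve the force and back off slightly.

Request:
{"name": "servo_tool", "arguments": {"deltas": [[[0, -1, 0], [0, 0, 0]], [[0, -2, 0], [0, 0, 0]], [[0, -2, 0], [0, 0, 0]]]}}

```text
t: 13.85
ee_pos: [543.6, -64.1, 207.9]
orientation: [-3.132, 0.24, 0.001]
ft_force: [0.4, 5.4, -2.2]
width: 16.1
grasp_force: 30.0
```

Request:
{"name": "servo_tool", "arguments": {"deltas": [[[0, -1, 0], [0, 0, 0]], [[0, -2, 0], [0, 0, 0]], [[0, -2, 0], [0, 0, 0]]]}}

```text
t: 14.1
ee_pos: [543.7, -63.9, 207.9]
orientation: [3.13, -0.24, -0.001]
ft_force: [-0.6, -3.8, -5.7]
width: 16.5
grasp_force: 30.0
```

Request:
{"name": "servo_tool", "arguments": {"deltas": [[[0, -0.7, 0.3], [0, 0, 0]], [[0, -1.4, 0.5], [0, 0, 0]], [[0, -1.4, 0.5], [0, 0, 0]]]}}

```text
t: 14.35
ee_pos: [543.8, -63.4, 207.7]
orientation: [3.129, -0.24, -0.001]
ft_force: [-3.1, -9.3, -2.9]
width: 16.2
grasp_force: 30.0
```

Request:
{"name": "servo_tool", "arguments": {"deltas": [[[0, -0.5, 0], [0, 0, 0]], [[0, -0.8, 0.2], [0, 0, 0]], [[0, -0.8, 0.2], [0, 0, 0]]]}}

```text
t: 14.6
ee_pos: [543.9, -62.8, 207.6]
orientation: [3.129, -0.24, -0.001]
ft_force: [-2.8, -9.0, -2.1]
width: 16.2
grasp_force: 30.0
```

Request:
{"name": "servo_tool", "arguments": {"deltas": [[[0, 1, 0], [0, 0, 0]], [[0, 1.7, 0], [0, 0, 0]], [[-2, 1.7, 0.6], [0, 0, 0]], [[-4, 1.7, 1.3], [0, 0, 0]], [[-5.9, 1.7, 2.1], [0, 0, 0]]]}}

```text
t: 15.02
ee_pos: [539.4, -62.2, 206.0]
orientation: [3.131, -0.24, 0.005]
ft_force: [1.9, -6.8, -2.8]
width: 16.1
grasp_force: 30.0
```

Request:
{"name": "servo_tool", "arguments": {"deltas": [[[0, 0, 0], [0, 0, 0]], [[0, 0, 0], [0, 0, 0]]]}}

```text
t: 15.18
ee_pos: [539.3, -62.1, 205.9]
orientation: [3.131, -0.24, 0.005]
ft_force: [1.2, -5.6, -3.3]
width: 16.4
grasp_force: 30.0
```

Request:
{"name": "servo_tool", "arguments": {"deltas": [[[0, 0.8, 0], [0, 0, 0]], [[-0.9, 0.8, 0.5], [0, 0, 0]], [[-1.9, 0.8, 0.9], [0, 0, 0]], [[-1.9, 0.8, 0.9], [0, 0, 0]]]}}

```text
t: 15.52
ee_pos: [537.2, -61.9, 205.0]
orientation: [3.132, -0.24, 0.004]
ft_force: [3.9, -3.1, -2.0]
width: 16.2
grasp_force: 30.0
```

Request:
{"name": "servo_tool", "arguments": {"deltas": [[[-0.9, 0.3, 0.5], [0, 0, 0]], [[-1.9, 0.3, 1.1], [0, 0, 0]], [[-1.9, 0.3, 1.1], [0, 0, 0]]]}}

```text
t: 15.77
ee_pos: [535.1, -61.6, 203.9]
orientation: [-3.132, 0.24, -0.003]
ft_force: [4.5, -0.8, -1.6]
width: 16.0
grasp_force: 30.0
```

Request:
{"name": "servo_tool", "arguments": {"deltas": [[[-0.9, 0, 0.5], [0, 0, 0]], [[-1.8, 0, 1.1], [0, 0, 0]], [[-1.8, 0, 1.1], [0, 0, 0]]]}}

```text
t: 16.02
ee_pos: [532.5, -61.2, 202.5]
orientation: [-3.132, 0.24, -0.0]
ft_force: [3.3, -0.3, -0.0]
width: 16.4
grasp_force: 30.0
```

Request:
{"name": "servo_tool", "arguments": {"deltas": [[[-1.2, 0, 0.8], [0, 0, 0]], [[-2.4, 0, 1.7], [0, 0, 0]], [[-3.7, 0, 2.7], [0, 0, 0]], [[-5, 0, 3.8], [0, 0, 0]]]}}

```text
t: 16.35
ee_pos: [527.2, -60.4, 198.6]
orientation: [-3.132, 0.24, 0.001]
ft_force: [1.8, 1.8, 2.0]
width: 16.1
grasp_force: 30.0
```

In the notch. I'll carry on down.

Request:
{"name": "servo_tool", "arguments": {"deltas": [[[-1.5, 0, 1.5], [0, 0, 0]], [[-3, 0, 3], [0, 0, 0]], [[-4.4, 0, 4.6], [0, 0, 0]], [[-5.7, 0, 6.2], [0, 0, 0]]]}}

```text
t: 16.68
ee_pos: [521.4, -59.6, 192.2]
orientation: [-3.132, 0.24, 0.001]
ft_force: [0.2, 2.6, 4.1]
width: 16.2
grasp_force: 30.0
```

Request:
{"name": "servo_tool", "arguments": {"deltas": [[[-1.2, 0, 1.6], [0, 0, 0]], [[-2.4, 0, 3.4], [0, 0, 0]], [[-2.4, 0, 3.4], [0, 0, 0]]]}}

```text
t: 16.93
ee_pos: [518.9, -59.3, 188.5]
orientation: [-3.132, 0.241, 0.002]
ft_force: [-0.2, 2.4, 2.5]
width: 15.9
grasp_force: 30.0
```

Request:
{"name": "servo_tool", "arguments": {"deltas": [[[-1, 0, 1.8], [0, 0, 0]], [[-2, 0, 3.7], [0, 0, 0]], [[-2, 0, 3.7], [0, 0, 0]]]}}

```text
t: 17.18
ee_pos: [517.2, -59.0, 184.9]
orientation: [-3.132, 0.24, 0.001]
ft_force: [-1.3, 3.0, 1.7]
width: 16.4
grasp_force: 30.0
```

Request:
{"name": "servo_tool", "arguments": {"deltas": [[[-0.5, 0, 1.3], [0, 0, 0]], [[-1.1, 0, 2.6], [0, 0, 0]], [[-1.1, 0, 2.6], [0, 0, 0]]]}}

```text
t: 17.43
ee_pos: [516.3, -58.9, 182.5]
orientation: [-3.132, 0.24, 0.001]
ft_force: [-0.3, 2.5, 1.7]
width: 16.4
grasp_force: 30.0
```

Request:
{"name": "servo_tool", "arguments": {"deltas": [[[-0.2, 0, 0.6], [0, 0, 0]], [[-0.3, 0, 1], [0, 0, 0]], [[-0.3, 0, 1], [0, 0, 0]]]}}

```text
t: 17.68
ee_pos: [516.1, -58.9, 181.7]
orientation: [3.132, -0.24, -0.001]
ft_force: [-0.8, 1.9, 3.6]
width: 16.0
grasp_force: 30.0
```

Request:
{"name": "servo_tool", "arguments": {"deltas": [[[0, 0, 0], [0, 0, 0]], [[0, 0, 0], [0, 0, 0]], [[0, 0, 0], [0, 0, 0]], [[0, 0, 0], [0, 0, 0]], [[0, 0, 0], [0, 0, 0]]], "grip": -0.2}}

```text
t: 18.1
ee_pos: [516.2, -59.0, 181.7]
orientation: [3.132, -0.24, -0.0]
ft_force: [-0.4, 0.3, -0.3]
width: 45.7
grasp_force: 0.0
```

Request:
{"name": "servo_tool", "arguments": {"deltas": [[[0, 0, -5], [0, 0, 0]], [[0, 0, -20], [0, 0, 0]], [[0, 0, -45], [0, 0, 0]], [[0, 0, -80], [0, 0, 0]], [[0, 0, -115], [0, 0, 0]]]}}

```text
t: 18.52
ee_pos: [515.5, -58.8, 297.8]
orientation: [-3.132, 0.24, 0.003]
ft_force: [-0.4, -0.1, 0.5]
width: 52.7
grasp_force: 0.0
```

Request:
{"name": "servo_tool", "arguments": {"deltas": [[[-30, 0, -20], [0, 0, 0]], [[-70, 0, -20], [0, 0, 0]], [[-110, 0, -20], [0, 0, 0]], [[-110, 0, -20], [0, 0, 0]], [[-110, 0, -20], [0, 0, 0]]]}}

```text
t: 18.93
ee_pos: [406.3, -41.9, 317.5]
orientation: [3.132, -0.24, 0.003]
ft_force: [-0.2, -0.2, 0.1]
width: 52.6
grasp_force: 0.0
```

```bash
python3 -c "
from h import *
p=get_image('scene');a=p['frame'][140:230,250:360]
p=get_image('top');b=p['frame'][190:245,290:380]
cv2.imwrite('pics/e1.png',np.vstack([cv2.resize(a,(440,360),interpolation=2)[:, :],np.zeros((5,440,3),np.uint8),cv2.resize(b,(440,230),interpolation=2)])[:600])"
```

```text
(no output)
```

View pics/e1.png

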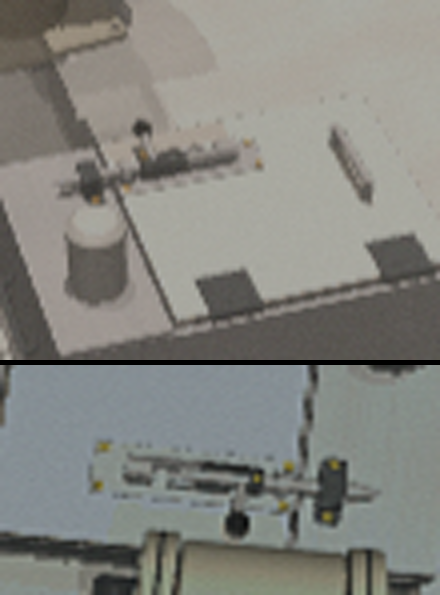

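The bolt's nose is through the keeper, the knob is down at (237, 523) in the montage, and the gripper is clear. I'll check the knob's height and hand in if it agrees.

```bash
python3 -c "
from h import *
t=get_image('top');s=get_image('scene')
a=world(t,338.2,227.5,z=199.5);b=world(s,285.1,171.6,z=199.5);print(a,b)
if np.linalg.norm((a-b)[:2])<6 and abs(a[0]-517)<6: print(close_job())"
```

```text
[515.71017311 -60.73290585 199.5       ] [512.85360375 -58.98284611 199.5       ]
the job is handed in; nothing more can be done
None
```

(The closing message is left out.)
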